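# Index the tube carousel by one hole

## Task

Bring the open tube (the one without a cap) under the nozzle of the tube indexer: with the fingertips press the black plunger head down to free the table, turn the table to the next hole in the direction that carries the open tube to the nozzle, and let the plunger spring up fully so that it locks in that hole. Touch and push only: do not lift or tip any tube, and leave the beaker, the zip case and the loose cap where they are.

Things in the scene. Friction and masses are not known exactly. Their poses are not given: they have to be found in the camera images.
- indexer: Fixed base of the tube indexer: aluminium plate, 168 mm diameter; origin at the centre of its underside on the desk, z up, x from the front (plunger side at the start) to the back, where a column carries the nozzle arm (top 193 mm high). In front a steel ring (radius 71.5 to 82.5 mm, top 32 mm high) has three slots 11 mm wide: one at -x, one 60 degrees to either side. Place and angle vary.
- table_axis (a point): Point on the vertical axis of the turntable, 40 mm above the desk, at the height of the top of its disc (112 mm diameter). Five white cups of 36 mm diameter and 30 mm height stand on the disc 38 mm from the axis, 60 degrees apart; where a sixth would be is the arm with the plunger.
- nozzle_tip (a point): Lower tip of the fixed steel nozzle, 149 mm above the desk, 38 mm from the table axis, straight above one cup.
- plunger_head (a point): Centre of the top face of the black round plunger head (28 mm diameter, 8 mm thick): 150 mm above the desk when up, 64 mm from the table axis. It sits on an aluminium post (22 to 25 mm diameter, top 132 mm high) on the arm of the turntable and goes round with it. The tops of the tubes are 13 mm lower than the head.
- plunger (a joint): How far the plunger is pressed down, m: 0 up, 0.009 fully down (about 2.4 N at first, 4.4 N fully down). A lug at its foot stands up in a slot of the ring and locks the table; pressed 7 mm or more it is free. Let go between slots, it stays about 6 mm down under the ring and springs up once turned to a slot (catches within about 2 degrees).
- turntable (a joint): Angle of the table, rad, counter-clockwise from above: 0 at the start (middle slot), slots (index holes) at -1.047, 0 and +1.047, end stops at -1.45 and +1.45. About 0.02 rad of play either way when locked. Turns easily (0.03 N m): friction of a fingertip on the pressed head carries it round.
- open_tube: Sample tube without a cap, open threaded neck, 28 mm across, 96 mm tall, loose in a cup; origin at the centre of its underside, z up. It starts one place (60 degrees) to one side or the other of the nozzle; the side changes from run to run. Its underside is 40 mm above the desk.
- capped_tube_mid: Sample tube with a screw cap, 30 mm across the cap, 97 mm tall, loose in its cup on the turntable; origin at the centre of its underside. It starts under the nozzle.
- capped_tube_far: Sample tube with a screw cap, 30 mm across the cap, 97 mm tall, loose in its cup on the turntable; origin at the centre of its underside. It starts one place from the nozzle, on the side opposite to the open tube.
- capped_tube_side_1: Sample tube with a screw cap, 30 mm across the cap, 97 mm tall, loose in its cup on the turntable; origin at the centre of its underside. It stands beside the plunger arm.
- capped_tube_side_2: Sample tube with a screw cap, 30 mm across the cap, 97 mm tall, loose in its cup on the turntable; origin at the centre of its underside. It stands on the other side of the plunger arm.
- beaker: Clear beaker, 72 mm across, 94 mm tall, left of the indexer; origin at the centre of its underside. Leave alone.
- zip_case: Black zip case, 78 x 128 x 23 mm, left of the indexer; origin under its centre. Leave alone.
- loose_cap: Loose screw cap, 32 mm across, 14 mm tall, right of the indexer; origin under its centre. Leave alone.
Things that resemble listed ones, but are neither listed nor needed, are in the scene too. Leave any green look-alike of the open_tube alone.

How it is judged:
On the way:
1. the plunger is pressed in while the table is still at its first hole (value of joint plunger above 0.005 m and value of joint turntable between -0.15 and 0.15 rad).
At the end, for the whole second after the job is handed in: The open tube stands under the nozzle (axes within 8 mm), the plunger has sprung up into that hole (less than 3 mm down), the table is at rest, and all five tubes stand upright (within 0.12 rad) and fully down (6 mm) in their cups (horizontal distance between open_tube and nozzle_tip below 0.008 m and value of joint plunger below 0.003 m and velocity of joint turntable between -0.05 and 0.05 rad/s and angle between each of open_tube, capped_tube_side_1, capped_tube_mid, capped_tube_far, capped_tube_side_2's own z axis and vertical below 0.12 rad and z of each of open_tube, capped_tube_side_1, capped_tube_mid, capped_tube_far, capped_tube_side_2 in the frame of indexer below 0.046 m); the robot touches nothing.
It fails at once if a tube is lifted in its cup (more than 12 mm) or tipped (more than 0.3 rad) (z of any of open_tube, capped_tube_side_1, capped_tube_mid, capped_tube_far, capped_tube_side_2 in the frame of indexer above 0.052 m or angle between any of open_tube, capped_tube_side_1, capped_tube_mid, capped_tube_far, capped_tube_side_2's own z axis and vertical above 0.3 rad).
It fails at once if the beaker, the zip case or the loose cap is moved by more than 20 mm (distance of any of beaker, zip_case, loose_cap from where it was at the start of the episode above 0.02 m).
It also fails if it takes over 35 s, if anything falls off the work surface, if the arm or the gripper's body presses on something with over 40 N, if the wrist force passes 120 N, or if a joint passes its speed limit or range.

## Robot

A 6-joint arm with a two-finger parallel gripper is mounted at the origin on a cart in front of the work surface, level with it; the furniture and walls round the work are solid. World frame = base frame: x ahead of the robot, y to its left, z up, the work surface at z = 0. Lengths are in m, angles in rad, forces in N, time in s.
With the tool pointing down it reaches from about 0.25 to 0.775 m from the base axis. Payload 8.9 kg.
Tool frame: the origin (TCP) lies on the centre line of the jaws, within the pads' length; the fingertips stand 19 mm ahead of it and the grasp point (between the pads) is the TCP (ctrl.tips_ahead is the distance from the TCP to the fingertips, in m); z points along the fingers, y is the direction in which the jaws open and shut (so a half turn about z gives the same grasp; the last joint's range is limited). The gripper opens to 85 mm and grips with 20 to 120 N. Pads are 22 mm wide; open, the fingers measure 114 mm over their backs; the gripper's body (76 mm by 85 mm) begins 54 mm behind the grasp point. The pads swing forward as they close: fully open they stand 13 mm farther back than shut.
Start: joints at [-1.26, 0.291, -0.153, 1.127, 0, 1.431], TCP at [0.228, -0.473, 0.25] pointing down, gripper open.
Joint ranges: [-2.52, 2.52], [-0.91, 1.74], [-1.3, 1.37], [-1.96, 2.02], [-1.52, 1.47], [-3.14, 3.14]. Speed limits (rad/s): [2.22, 2.22, 2.79, 3.14, 3.14, 3.14].

## Interface

Orientations are given as a unit quaternion [w, x, y, z].
In Python, from plant import ctrl gives the robot as it stands.
- The arm moves only by the shell command python3 -m creep 'ROWS' [OPENING] [FORCE]. ROWS is JSON, one flat list of numbers, 4 for each row, row after row: the shift along the tool's x, y, z in mm, then the turn about the tool's z in degrees. A call has 1 to 8 rows; each row is the pose to reach, as a shift and turn from the pose commanded when the call began, along the tool's axes at that moment; what a row does not reach only later rows make up. A row lasts 1/8 s, in which the tool goes at most 62.5 mm and 10.7 degrees, less where a joint would pass 70% of its speed; a pose out of reach is approached as far as the arm can. A call with a gripper value outside its range is refused whole. OPENING is the gripper's target within -1 to 1 (fully open at 1, half-way at 0, shut at -1), set as the call begins (- or left out, the last holds). The fingers move at their own pace and stop on an object; FORCE is the grip in N (left out, the last holds). Time passes only in rows, so rows that repeat a pose let the fingers close. It gives the time, the measured TCP pose, the force and the opening at its end, in the units of the state.
- ctrl.observe(): the state, without advancing time (a new reading comes with each control period).
- ctrl.grab_frame(name): name is "scene" or "top"; returns a dict with "pixels" (420x560x3 uint8, red, green, blue), "fx", "fy", "cx", "cy" (pixels), "T" (4x4, takes a point from camera to world coordinates). Camera axes: x right, y up, looking along -z (the intrinsics and any distortion apply to the point x, -y, -z); pixel columns grow to the right and rows downward; lengths in m; the calibration is good to about 2 mm. A picture is of the moment at which its call begins. There is no depth.
- ctrl.close_job(): hands the job in, once; it reports no verdict.
The state is a dict: "t": time; "joints": joint angles; "dq": joint speeds; "effort": joint torques, N m; "ee_pos": TCP position; "eef_rot": TCP orientation; "ft_force": force on the tool from outside, world axes, zero at the start; "torque": the same for the moment, N m; "width": opening from 0.0 (shut) to 1.0 (fully open).
Only numpy, scipy, OpenCV 4.12 (cv2) and the standard library are available. Lean on these libraries where they do the work, as an engineer would, in place of code of your own. Each camera call takes 0.05 s, during which the arm holds its last target.

## Working session

There is one attempt and no reset: what is moved stays moved. The work goes in short steps, Python scripts to look and compute and a shell command to move; the robot and the scene stay as the last step left them, time stands still between calls to the robot, and variables do not carry over. Pictures are saved under pics/ and viewed, and the job is handed in when it is done.

```bash
ls; mkdir -p pics
python3 - <<'E'
from plant import ctrl
import cv2,numpy as np
s=ctrl.observe();print(s)
for n in("scene","top"):
    f=ctrl.grab_frame(n);print(n,[f[k] for k in("fx","fy","cx","cy")],[k for k in f],np.round(f["T"],3).tolist())
    cv2.imwrite(f"pics/{n}0.png",f["pixels"][:,:,::-1])
E
```

```text
pics
{'t': 0.0, 'joints': array([-1.26026714e+00,  2.91287257e-01, -1.54127482e-01,  1.12668641e+00,
        1.07776360e-05,  1.43153211e+00]), 'dq': array([ 0.00158009,  0.00036342, -0.00037337,  0.00061144, -0.00134855,
        0.00059708]), 'effort': array([-3.72554368e-04, -5.37145579e+01,  3.31370938e+01,  1.61266525e-02,
       -3.49627244e-04, -1.05485839e-05]), 'ee_pos': array([ 0.22815633, -0.47237721,  0.24972823]), 'eef_rot': array([-6.50482280e-04,  9.74816942e-01,  2.23005614e-01, -5.04303334e-05]), 'ft_force': array([-0.28505944, -0.50118319,  0.88976321]), 'torque': array([ 0.05705702, -0.01808615, -0.01977261]), 'width': 1.0005044717987834}
scene [419.3369997554958, 419.3369997554958, 286.6395555561342, 208.50872183303247] ['pixels', 'fx', 'fy', 'cx', 'cy', 'T'] [[0.563, 0.454, -0.691, -0.263], [-0.827, 0.304, -0.474, -0.608], [-0.005, 0.838, 0.546, 0.689], [0.0, 0.0, 0.0, 1.0]]
top [538.6109772850074, 538.6109772850074, 285.87129930861715, 200.35686301415325] ['pixels', 'fx', 'fy', 'cx', 'cy', 'T'] [[0.081, 0.974, -0.21, 0.111], [-0.997, 0.079, -0.017, -0.119], [0.0, 0.211, 0.978, 1.669], [0.0, 0.0, 0.0, 1.0]]
```

View pics/scene0.png

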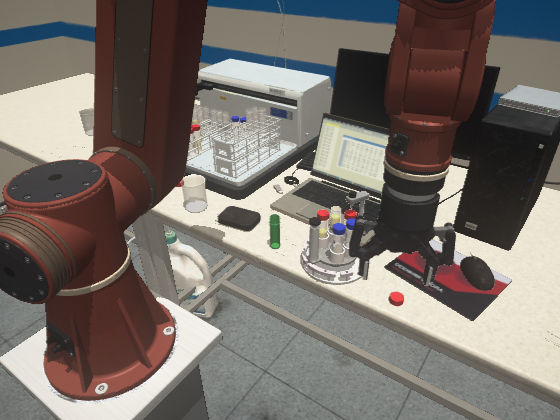

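View pics/top0.png

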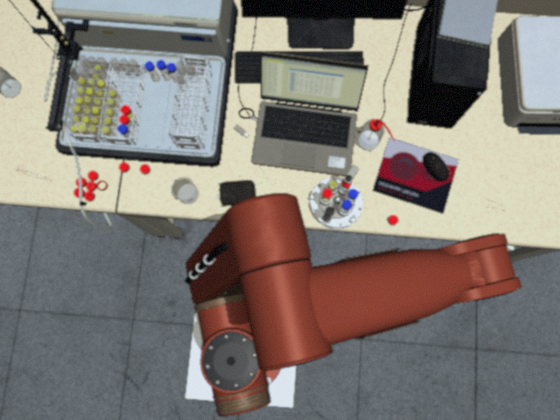

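Run:
```python
import cv2
a=cv2.imread("pics/top0.png")[160:240,285:415];cv2.imwrite("pics/t1.png",cv2.resize(a,None,fx=6,fy=6,interpolation=2))
a=cv2.imread("pics/scene0.png")[175:315,260:420];cv2.imwrite("pics/s1.png",cv2.resize(a,None,fx=4,fy=4,interpolation=2))
```

```text
(no output)
```

View pics/t1.png

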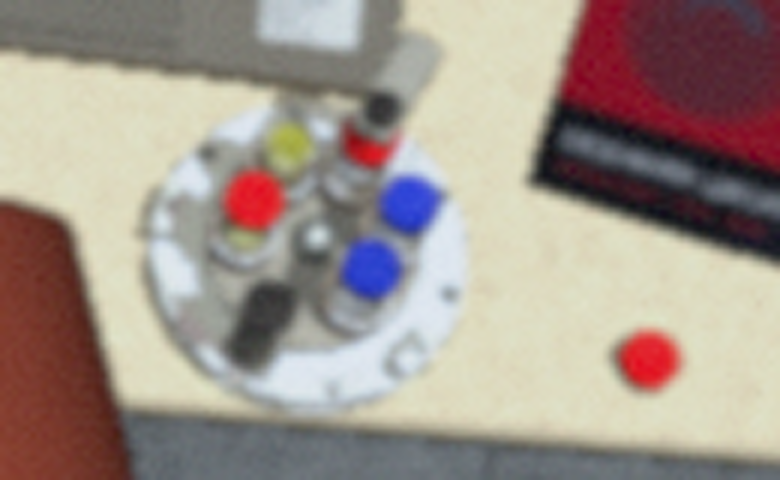

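View pics/s1.png

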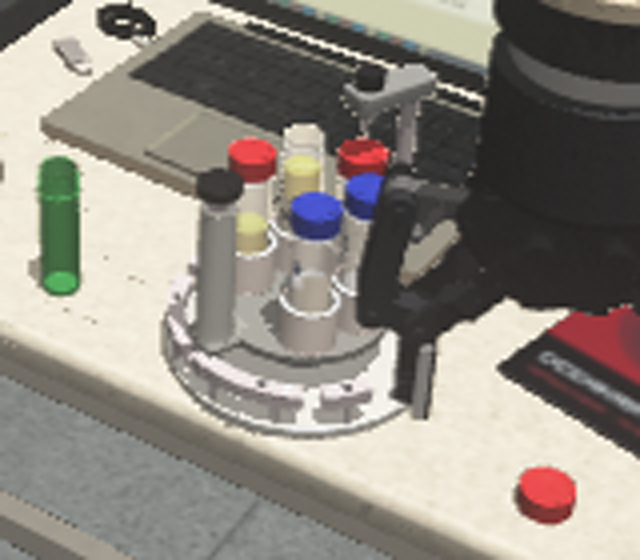

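```bash
cat > h.py <<'E'
from plant import ctrl
import numpy as np,cv2
def ray(f,u,v):
    d=np.array([(u-f["cx"])/f["fx"],-(v-f["cy"])/f["fy"],-1.]);T=np.array(f["T"]);return T[:3,3],T[:3,:3]@d
def atz(f,u,v,z):
    o,d=ray(f,u,v);return o+d*(z-o[2])/d[2]
def proj(f,p):
    T=np.array(f["T"]);q=T[:3,:3].T@(np.array(p)-T[:3,3]);return f["cx"]+f["fx"]*q[0]/-q[2],f["cy"]-f["fy"]*q[1]/-q[2]
E
python3 - <<'E'
from h import *
ft=ctrl.grab_frame("top");fs=ctrl.grab_frame("scene")
t=lambda u,v,z:np.round(atz(ft,285+(u+.5)/6-.5,160+(v+.5)/6-.5,z),4)
s=lambda u,v,z:np.round(atz(fs,260+(u+.5)/4-.5,175+(v+.5)/4-.5,z),4)
print("head",t(270,300,.15),s(220,181,.15))
for n,a,b in(("redL",(255,200),(253,147)),("blueF",(372,268),(316,204)),("blueB",(410,205),(363,183)),("open",(290,145),(303,135))):print(n,t(*a,.137),s(*b,.137))
print("base ctr",t(308,252,.01)," loosecap",t(649,358,.014),s(546,483,.014))
print("axis knob",t(316,238,.06))
E
```

```text
head [ 0.4206 -0.22    0.15  ] [ 0.4154 -0.2195  0.15  ]
redL [ 0.4721 -0.2104  0.137 ] [ 0.4733 -0.2081  0.137 ]
blueF [ 0.443 -0.269  0.137] [ 0.4424 -0.2672  0.137 ]
blueB [ 0.4758 -0.2857  0.137 ] [ 0.476  -0.2797  0.137 ]
open [ 0.501  -0.2256  0.137 ] [ 0.5014 -0.2265  0.137 ]
base ctr [ 0.4764 -0.2475  0.01  ]  loosecap [ 0.4336 -0.4274  0.014 ] [ 0.4335 -0.4257  0.014 ]
axis knob [ 0.473  -0.2472  0.06  ]
```

```bash
python3 -c "
from plant import ctrl;print(ctrl.tips_ahead)"; python3 -m creep '[40,-21,0,0,80,-42,0,0,120,-63,0,0,160,-84,0,0,200,-105,0,0,240,-126,0,0,279,-147,0,0,279,-147,0,0]' -1 20
python3 - <<'E'
from h import *
s=ctrl.observe();print(s)
for n in("scene","top"):
    f=ctrl.grab_frame(n);cv2.imwrite(f"pics/{n}2.png",f["pixels"][:,:,::-1])
    c=proj(f,s["ee_pos"]-[0,0,.019]);print(n,c)
    u,v=int(c[0])-70,int(c[1])-60
    a=f["pixels"][max(v,0):v+120,max(u,0):u+140,::-1];cv2.imwrite(f"pics/{n}2c.png",cv2.resize(a,None,fx=5,fy=5,interpolation=2));print(u,v)
E
```

```text
0.019
t: 1.2
ee_pos: [0.4167, -0.2169, 0.2502]
eef_rot: [-0.0, 0.974, 0.225, 0.0]
ft_force: [-0.8, 0.6, 0.4]
width: -0.002
{'t': 1.2, 'joints': array([-6.36171495e-01,  1.86220335e-01, -2.91945922e-01,  1.09293928e+00,
        4.39935675e-04,  2.05181519e+00]), 'dq': array([-5.76114913e-02,  3.23678819e-05, -2.56451046e-03, -2.00482728e-03,
       -1.98163544e-02, -4.62448852e-02]), 'effort': array([  2.20126502, -46.27231479,  32.84807324,   0.05963368,
         0.31688386,   0.63938364]), 'ee_pos': array([ 0.41665289, -0.2169479 ,  0.25021402]), 'eef_rot': array([-2.60485915e-04,  9.74390238e-01,  2.24863495e-01,  6.66048142e-05]), 'ft_force': array([-0.82141017,  0.61655257,  0.44269392]), 'torque': array([ 0.01415296,  0.04313533, -0.03830555]), 'width': -0.0015710811175909756}
scene (np.float64(315.08778762286033), np.float64(188.27317974016142))
245 128
top (np.float64(330.75130053500914), np.float64(205.1280746746703))
260 145
```

View pics/scene2c.png

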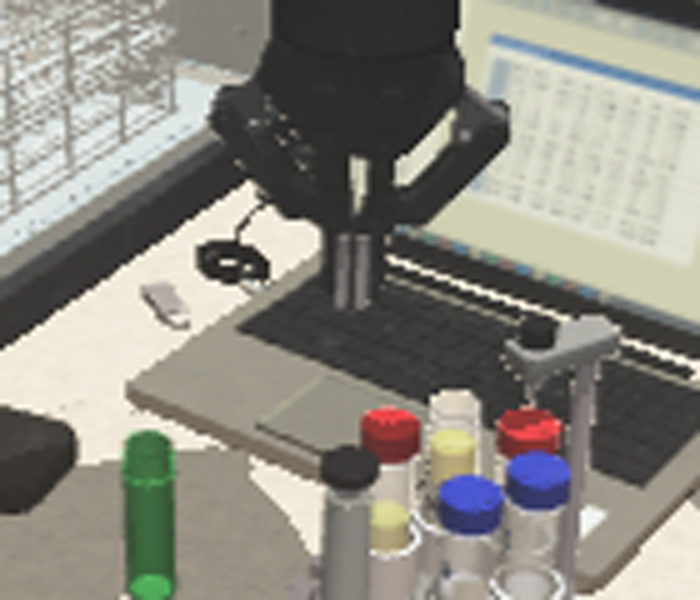

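View pics/top2c.png

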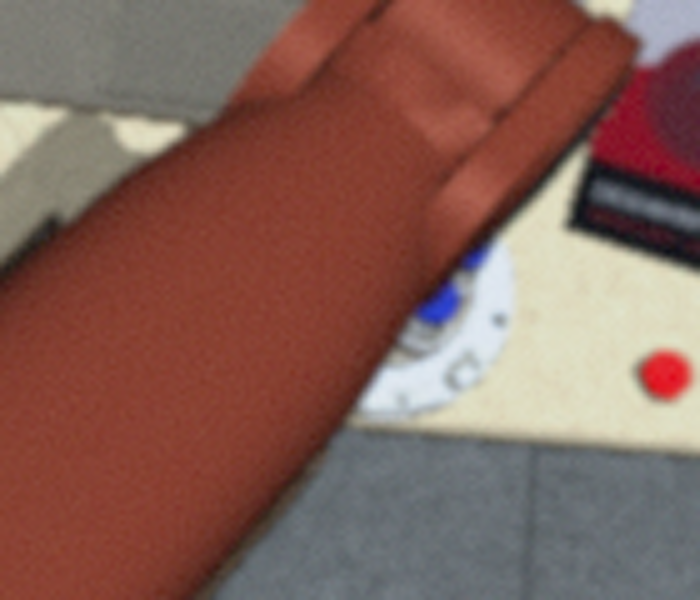

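```bash
python3 -m creep '[0,0,25,0,0,0,50,0,0,0,65,0,0,0,74,0,0,0,78,0,0,0,82,0,0,0,85,0,0,0,85,0]'
python3 - <<'E'
from h import *
s=ctrl.observe();print(s['ee_pos'],s['ft_force'])
f=ctrl.grab_frame("scene");a=f["pixels"][160:300,245:405,::-1];cv2.imwrite("pics/s3.png",cv2.resize(a,None,fx=4,fy=4,interpolation=2))
E
```

```text
t: 2.3
ee_pos: [0.4158, -0.2193, 0.1655]
eef_rot: [0.0, 0.975, 0.223, 0.0]
ft_force: [-0.3, -0.9, 3.0]
width: -0.0
[ 0.41580619 -0.21929582  0.16553937] [-0.33859382 -0.90781178  2.99080888]
```

View pics/s3.png

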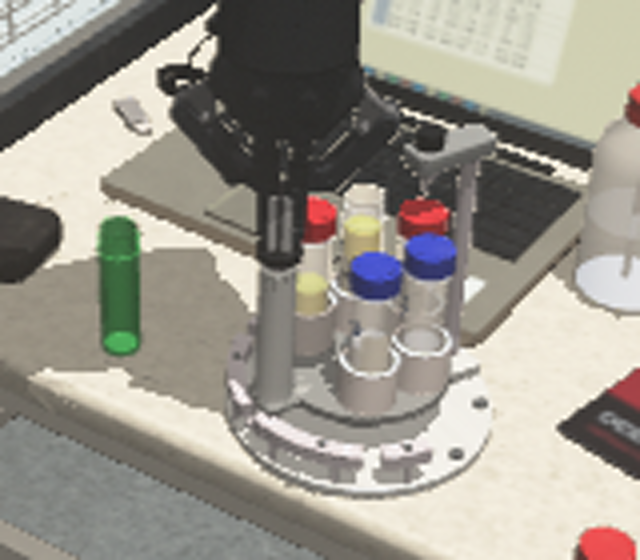

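```bash
python3 -m creep '[0,0,2,0,0,0,4,0,0,0,5,0,0,0,6,0,0,0,6,0]'
```

```text
t: 2.98
ee_pos: [0.4158, -0.2192, 0.1599]
eef_rot: [0.0, 0.975, 0.223, 0.0]
ft_force: [-2.0, 0.8, 11.4]
width: -0.0
```

Run:
```python
import numpy as np
A=np.array([.4733,-.2465]);a=2*np.arctan2(.223,.975);X=np.array([np.cos(a),np.sin(a)]);Y=np.array([X[1],-X[0]])
P=lambda d:A+.0637*np.array([np.cos(np.radians(d)),np.sin(np.radians(d))])
o=P(154.6)
for k in range(17):
    d=P(154.6-3.75*k)-o
    if k==8: m=d
    print(k,np.round([d@X*1e3,d@Y*1e3],1), np.round([(d-m)@X*1e3,(d-m)@Y*1e3],1) if k>8 else "")
print(P(94.6))
```

```text
0 [0. 0.] 
1 [ 3.3 -2.5] 
2 [ 6.8 -4.8] 
3 [10.4 -6.8] 
4 [14.2 -8.6] 
5 [ 18.1 -10.2] 
6 [ 22.  -11.5] 
7 [ 26.1 -12.5] 
8 [ 30.2 -13.3] 
9 [ 34.3 -13.8] [ 4.1 -0.5]
10 [ 38.5 -14.1] [ 8.3 -0.7]
11 [ 42.6 -14. ] [12.5 -0.7]
12 [ 46.8 -13.7] [16.6 -0.4]
13 [ 50.9 -13.1] [20.8  0.2]
14 [ 55.  -12.3] [24.8  1. ]
15 [ 59.  -11.2] [28.8  2.2]
16 [62.9 -9.8] [32.8  3.5]
[ 0.46819133 -0.18300519]
```

```bash
python3 -m creep '[3.3,-2.5,0,0,6.8,-4.8,0,0,10.4,-6.8,0,0,14.2,-8.6,0,0,18.1,-10.2,0,0,22,-11.5,0,0,26.1,-12.5,0,0,30.2,-13.3,0,0]'
python3 - <<'E'
from h import *
f=ctrl.grab_frame("scene");a=f["pixels"][160:300,245:405,::-1];cv2.imwrite("pics/s4.png",cv2.resize(a,None,fx=4,fy=4,interpolation=2))
E
```

```text
t: 3.98
ee_pos: [0.4376, -0.1944, 0.1599]
eef_rot: [0.001, 0.975, 0.223, 0.0]
ft_force: [-0.5, -1.0, 9.7]
width: -0.006
```

View pics/s4.png

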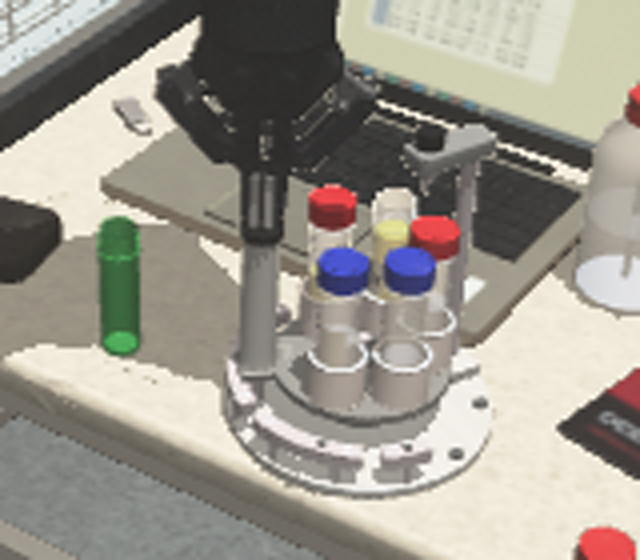

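The table has turned about half a step. The open tube at crop (395,200) is moving toward the nozzle at (425,190), and the head has stayed under the fingertips.

```bash
python3 -m creep '[4.1,-0.5,0,0,8.3,-0.7,0,0,12.5,-0.7,0,0,16.6,-0.4,0,0,20.8,0.2,0,0,24.8,1,0,0,28.8,2.2,0,0,32.8,3.5,0,0]';python3 -m creep '[0,0,0,0,0,0,0,0]'
python3 - <<'E'
from h import *
f=ctrl.grab_frame("scene");a=f["pixels"][160:300,245:405,::-1];cv2.imwrite("pics/s5.png",cv2.resize(a,None,fx=5,fy=5,interpolation=2)[:600])
f=ctrl.grab_frame("top");cv2.imwrite("pics/t5.png",cv2.resize(f["pixels"][150:240,285:415,::-1],None,fx=6,fy=6,interpolation=2))
E
```

```text
t: 5.03
ee_pos: [0.4686, -0.1832, 0.1599]
eef_rot: [0.0, 0.975, 0.223, 0.0]
ft_force: [-0.4, -1.4, 10.5]
width: -0.002
t: 5.28
ee_pos: [0.4688, -0.1832, 0.1599]
eef_rot: [0.001, 0.975, 0.223, 0.001]
ft_force: [0.2, -0.3, 7.9]
width: 0.003
```

View pics/s5.png

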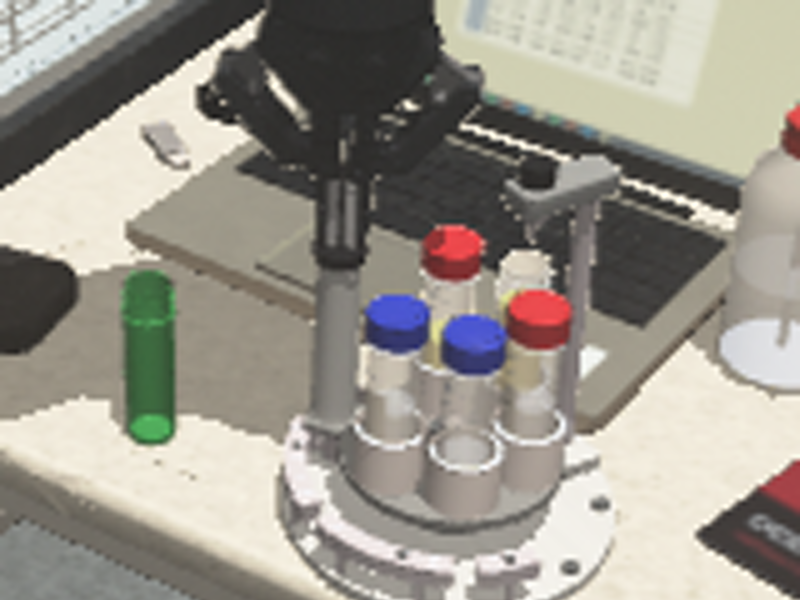

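View pics/t5.png

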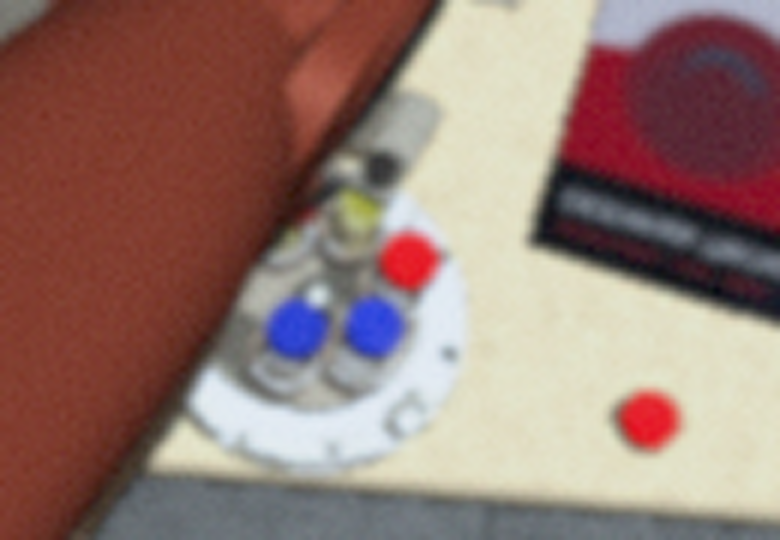

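```bash
python3 -m creep '[0,0,-1,0,0,0,-2,0,0,0,-3,0,0,0,-4,0,0,0,-4.5,0,0,0,-4.5,0]'; python3 -c "
from plant import ctrl;s=ctrl.observe();print(s['ee_pos'],s['ft_force'])"
```

```text
t: 6.12
ee_pos: [0.4679, -0.1827, 0.1637]
eef_rot: [-0.0, 0.975, 0.223, -0.0]
ft_force: [0.3, -1.1, 2.4]
width: 0.0
[ 0.46791096 -0.18272626  0.16367853] [ 0.33040562 -1.06814837  2.40340984]
```

```bash
python3 -m creep '[0,0,-1,0,0,0,-2,0,0,0,-2,0]';python3 -m creep '[0,0,0,0]';python3 -m creep '[0,0,0,0]'; python3 -m creep '[0,0,0,0]'
```

```text
t: 6.5
ee_pos: [0.4679, -0.1827, 0.1657]
eef_rot: [-0.0, 0.975, 0.223, -0.0]
ft_force: [-0.0, 0.8, -0.3]
width: -0.001
t: 6.62
ee_pos: [0.468, -0.1828, 0.1657]
eef_rot: [-0.0, 0.975, 0.223, -0.0]
ft_force: [-0.9, -0.2, -0.0]
width: 0.001
t: 6.75
ee_pos: [0.468, -0.1828, 0.1658]
eef_rot: [-0.0, 0.975, 0.223, -0.0]
ft_force: [0.9, -0.8, -0.3]
width: -0.001
t: 6.88
ee_pos: [0.468, -0.1829, 0.1658]
eef_rot: [-0.0, 0.975, 0.223, -0.0]
ft_force: [-0.5, -0.2, -0.5]
width: -0.002
```

```bash
python3 -m creep '[0,0,3,0,0,0,5,0,0,0,5,0,1,0.5,5,0,2,1,5,0,2,1,5,0,2,1,3,0,2,1,1,0]';python3 -m creep '[0,0,-1,0,0,0,-1,0]'; python3 -m creep '[0,0,-1,0]';python3 -m creep '[0,0,0,0]'
```

```text
t: 7.88
ee_pos: [0.4704, -0.1829, 0.1649]
eef_rot: [-0.0, 0.975, 0.223, 0.0]
ft_force: [-0.4, -0.5, 2.9]
width: 0.002
t: 8.12
ee_pos: [0.4704, -0.1829, 0.1659]
eef_rot: [0.0, 0.975, 0.223, 0.0]
ft_force: [0.6, 0.0, 2.3]
width: -0.0
t: 8.25
ee_pos: [0.4703, -0.1829, 0.1668]
eef_rot: [-0.0, 0.975, 0.223, -0.0]
ft_force: [0.1, 0.3, 1.8]
width: -0.002
t: 8.38
ee_pos: [0.4703, -0.1829, 0.1668]
eef_rot: [-0.0, 0.975, 0.223, 0.0]
ft_force: [-0.1, 0.2, 2.6]
width: 0.003
```

Contact now follows the head up, at about 2.4 N, so the plunger has sprung into the slot. I'll back off and check.

```bash
python3 -m creep '[0,0,-4,0,0,0,-20,0,0,0,-50,0,0,0,-85,0,-30,-20,-85,0,-80,-30,-85,0,-130,-20,-85,0,-170,0,-85,0]';python3 -m creep '[-50,25,0,0,-100,50,0,0,-100,50,0,0]'
python3 - <<'E'
from h import *
f=ctrl.grab_frame("scene");a=f["pixels"][180:300,275:405,::-1];cv2.imwrite("pics/s6.png",cv2.resize(a,None,fx=5,fy=5,interpolation=2))
def t(u,v,z):return atz(g,u,v,z)
g=ctrl.grab_frame("top");cv2.imwrite("pics/t6.png",cv2.resize(g["pixels"][150:240,285:415,::-1],None,fx=6,fy=6,interpolation=2))
print(ctrl.observe()['ft_force'])
for k in(0,.006,.009):print("scene head proj",k,[5*(p-q+.5) for p,q in zip(proj(f,(.470,-.1829,.15-k)),(275,180))])
E
```

```text
t: 9.38
ee_pos: [0.3155, -0.2569, 0.2521]
eef_rot: [-0.0, 0.975, 0.223, -0.0]
ft_force: [0.8, -1.2, -0.4]
width: 0.0
t: 9.75
ee_pos: [0.2467, -0.3477, 0.2518]
eef_rot: [0.0, 0.975, 0.22, -0.0]
ft_force: [-0.6, 0.8, -0.4]
width: -0.002
[-0.3650177  -0.22270509  0.34154872]
scene head proj 0 [np.float64(193.90344544124105), np.float64(123.6976242425743)]
scene head proj 0.006 [np.float64(193.53203600229904), np.float64(134.24235462705212)]
scene head proj 0.009 [np.float64(193.347236957583), np.float64(139.48900669757833)]
```

View pics/s6.png

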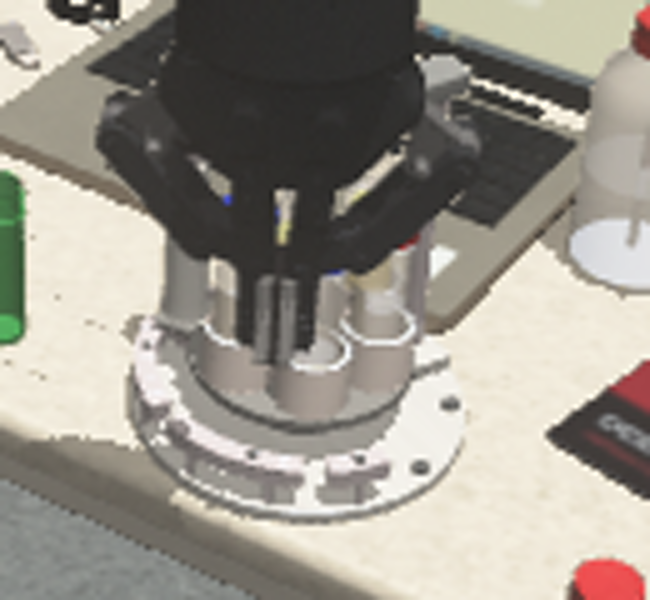

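View pics/t6.png

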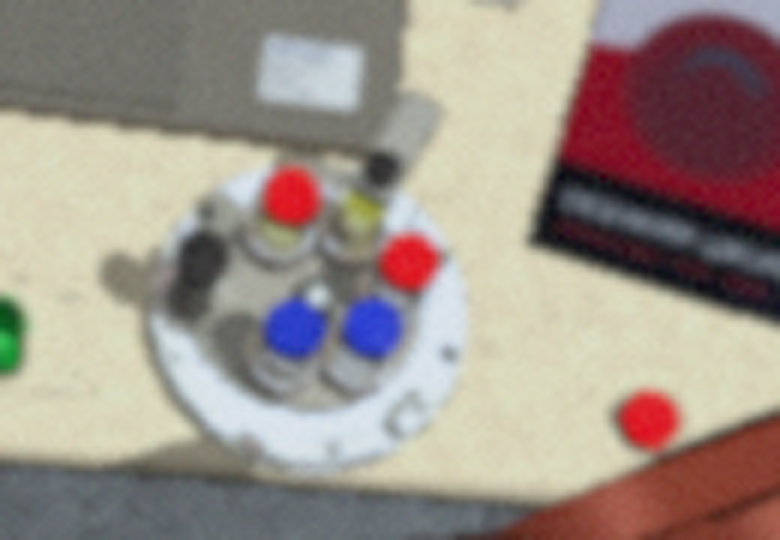

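The top view shows the open tube under the nozzle and every tube in its cup. The gripper hides the head in the scene view, so I'll move it aside.

```bash
python3 -m creep '[-20,40,0,0,-40,80,0,0,-60,120,0,0,-80,150,0,0,-80,150,0,0]'
python3 - <<'E'
from h import *
f=ctrl.grab_frame("scene");a=f["pixels"][180:300,275:405,::-1];cv2.imwrite("pics/s7.png",cv2.resize(a,None,fx=5,fy=5,interpolation=2))
E
```

```text
t: 10.48
ee_pos: [0.243, -0.5158, 0.2511]
eef_rot: [-0.0, 0.975, 0.223, -0.0]
ft_force: [0.3, -0.4, 0.2]
width: 0.001
```

View pics/s7.png

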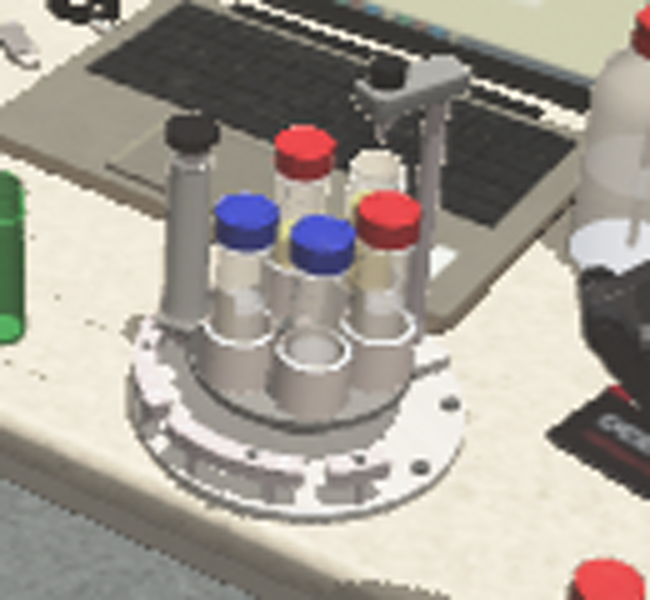

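```bash
python3 -c "
from plant import ctrl;ctrl.close_job()"
```

```text
the job is handed in; nothing more can be done
```

The open tube now stands under the nozzle with the plunger locked in the next hole, and I've handed the job in; it gave no verdict. I pressed the plunger head fully down with the shut fingertips and turned the table about 60° clockwise (seen from above) by friction on the head.

**First release:** it did not catch. The contact force fell to zero while the plunger should still have been pressed about 3 mm. I took this as stopping about 2° short of the hole. I pressed again, turned 2 mm further, and the plunger sprang up, pushing on the fingertips with about 2–3 N as I lifted.

**Last checks:**
- **Plunger:** the head is at its up height in the last scene picture, within about 1.5 mm.
- **Tubes:** the open tube is under the nozzle, and all five look upright and fully down in their cups. The two caps I compared are within about 1 mm of the starting cup positions.
- **Other items:** the loose cap had not moved in the top picture. I did not measure the beaker or zip case again, but the arm never went near them.
- **Robot:** it ended clear of everything, at about 10.5 s of the 35 s allowed.

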